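# Clamp a specimen mount with a click wrench

### The arm

A 7-joint arm with a two-finger parallel gripper is mounted at the origin on the work surface. World frame = base frame: x ahead of the robot, y to its left, z up, the work surface at z = 0. Lengths are in m, angles in rad, forces in N, time in s.
With the tool pointing down it reaches from about 0.425 to 0.95 m from the base axis. Payload 4.7 kg.
Tool frame: the origin (TCP) lies between the finger pads; the fingertips stand 25 mm ahead of it and the grasp point (between the pads) lies 6 mm ahead of it; x points along the fingers, z is the direction in which the jaws open and shut, and the axes are right-handed (so a half turn about x gives the same grasp; the last joint's range is limited). The gripper opens to 85 mm and grips with 20 to 120 N. Pads are 22 mm wide; open, the fingers measure 114 mm over their backs; the gripper's body (76 mm by 85 mm) begins 54 mm behind the grasp point. The pads swing forward as they close: fully open they stand 13 mm farther back than shut.
Start: joints at [1.092, 0.469, -0.049, 1.532, 0.024, 1.141, -0.082], TCP at [0.294, -0.608, 0.256] pointing down, gripper open.
Joint ranges: [-2.59, 2.59], [-0.33, 1.99], [-1.39, 1.29], [0.1, 2.45], [-1.04, 4.18], [0.21, 1.99], [-2.66, 2.66]. Speed limits (rad/s): [2.57, 2.57, 3.14, 3.14, 3.14, 3.14, 3.14].

### API

Orientations are given as a 3x3 rotation matrix whose columns are the frame's x, y, z axes.
In Python, from rig import * gives the robot as it stands. Calls block until the motion is done:
- movep(position, orientation): joint-space move of the TCP to a pose.
- move_l(position, attitude=None, feed=0.15, until_force=None): straight line of the TCP; attitude=None keeps the orientation; feed is the mean speed in m/s. With until_force (N) it stops when the force on the tool has changed by that much, and returns True; else False.
- move_joints(angles): joint-space move.
- command_gripper(opening, newtons=None): finger opening in m; newtons is the grip in N (None keeps the last); returns when the fingers have stopped.
- sleep(seconds).
- inverse_kinematics(position, orientation): joint angles nearest the present ones, or None.
- sense(): the state.
- camera(name): name is "side" or "top"; returns (picture, depth): 480x640x3 uint8, red, green, blue; 480x640 float32, m along the optical axis (not along the pixel's ray), 0 where there is no reading.
- camera_params(name): a dict with "K" (3x3 intrinsics, pixels), "position" and "rotation" of the camera in the world. Camera axes: x right, y down, z forward; pixel columns grow to the right and rows downward; lengths in m; the calibration is good to about 2 mm. A picture is of the moment at which its call begins. camera_params takes no time and is no camera call.
A pose or a line that the arm cannot do raises Unreachable and nothing moves.
- finish_job(): hands the job in, once; it reports no verdict.
The state is a dict: "time_s": time; "joint_pos": joint angles; "qd": joint speeds; "joint_efforts": joint torques, N m; "position": TCP position; "tcp_rot": TCP orientation; "wrist_force": force on the tool from outside, world axes, zero at the start; "ft_torque": the same for the moment, N m; "finger_gap": finger opening in m.
Only numpy, scipy, OpenCV 4.12 (cv2) and the standard library are available. Lean on these libraries where they do the work, as an engineer would, in place of code of your own. Each camera call takes 0.05 s, during which the arm holds its last target. There are 200 camera calls.

### The job

Load the brass specimen mount upright into the empty nest of the clamping fixture and let go of it, flat on the nest floor. Then turn the red-handled click wrench on the clamp screw clockwise (seen from above) until its handle clearly gives at the breakaway joint, stop there before the handle is forced to the end of that give, ease it back until the joint has reset, and let go with the mount still clamped. Leave the white spare mount and the dropper bottle alone.

Things in the scene. Friction and masses are not known exactly. Their poses are not given: they have to be found in the camera images.
- sample_center (a point): Brass specimen mount with an amber top: upright cylinder 30 mm in diameter, 36 mm tall, 0.12 kg more or less, foot edge bevelled 3.5 mm wide and 4 mm high. Loose, standing on the table. The point is its centre, 18 mm above its foot; z is its long axis.
- nest (a point): Nest of the fixed aluminium fixture: point on the nest floor (20 mm above the table), at the middle of the clamped mount. y points away from the clamp screw, z up. Blue walls 10 mm high: side cheeks with faces at x = -17.5 and +17.5 mm (10 mm thick), fixed stop with face at y = +15.5 mm (14 mm thick). The orange jaw (jaw_face) is the fourth side.
- jaw_face (a point): Middle of the top edge of the orange clamp jaw's face, 10 mm above the nest floor, looking to +y of the nest. Turning the screw clockwise drives the jaw to +y. It starts 3.5 to 8 mm short of closed; closed, it lies at y = -15.5 mm from nest (the mount keeps 1 mm of play) and the screw stops hard. It cannot crush the mount.
- screw_axis (a point): On the vertical axis of the clamp screw, 85 mm from nest, 64 mm above the table, level with the wrench handle's centre line. The steel wrench head (36 mm across, top at 79 mm) sits captive on the screw there. Axes are parallel to those of nest.
- grip (a point): Middle of the wrench's red grip: a level bar, 22 mm in diameter, 88 mm long, 64 mm above the table, free beneath, 140 mm from the screw axis; x along the handle, away from the screw. It only swings about the vertical. Up to 3 N across it turns the screw until the jaw is closed, 0.35 to 0.8 rad on (not known beforehand); then the push climbs steeply to 14 N and stays level as the joint gives.
- wrench (a joint): Breakaway joint of the wrench, pivot 35 mm from the screw axis, 105 mm from grip: 0 while it holds, grows as the handle gives clockwise (10 mm of grip travel: 0.1 rad). Clearly given from 0.06 rad, overdriven beyond 0.22, end stop at 0.27. It springs back when the push is taken off; the screw stays tight unless the handle is then dragged back with over 3 N.
- spare_center (a point): White plastic spare mount, 30 mm in diameter, 36 mm tall, the same shape as the brass one: not to be used. The point is its centre, 18 mm above its foot.
- dropper: Small white dropper bottle, 34 mm in diameter, 90 mm tall; origin at the centre of its underside.
Not all that is in view belongs to the job. What is meant by the part that bears sample_center is not purple, and is the smaller of those in its own colour.

How it is judged:
On the way, in this order (a step that is already met when the one before it is completed fails the run):
1. the brass mount stands upright on the nest floor, between jaw and stop, and has been let go, with the wrench not yet clicked (x of sample_center in the frame of nest between -0.005 and 0.005 m and y of sample_center in the frame of nest between -0.012 and 0.004 m and z of sample_center in the frame of nest between 0.014 and 0.0205 m and angle between sample_center's own z axis and vertical below 0.1 rad and contact force between the fingers and sample below 0.1 N and value of joint wrench below 0.03 rad), for 0.2 s.
2. with the mount in the nest and the jaw closed, the breakaway joint has clearly given (more than 0.06 rad) (x of sample_center in the frame of nest between -0.005 and 0.005 m and y of sample_center in the frame of nest between -0.006 and 0.004 m and z of sample_center in the frame of nest between 0.014 and 0.0205 m and angle between sample_center's own z axis and vertical below 0.1 rad and value of joint wrench above 0.06 rad and y of jaw_face in the frame of nest above -0.0168 m), for 0.05 s.
At the end, for the whole second after the job is handed in: The brass mount stands upright (within 0.1 rad) on the nest floor (centre 14 to 20.5 mm above it, within 5 mm of the nest middle sideways and -6 to +4 mm lengthwise), the jaw is closed to within 1.3 mm, the breakaway joint has reset (below 0.03 rad), everything is at rest and let go (x of sample_center in the frame of nest between -0.005 and 0.005 m and y of sample_center in the frame of nest between -0.006 and 0.004 m and z of sample_center in the frame of nest between 0.014 and 0.0205 m and angle between sample_center's own z axis and vertical below 0.1 rad and y of jaw_face in the frame of nest above -0.0168 m and value of joint wrench below 0.03 rad and linear speed of sample below 0.02 m/s and velocity of joint wrench below 0.1 rad/s); the robot touches nothing.
It fails at once if the handle is overdriven past the click (breakaway joint beyond 0.22 rad) (value of joint wrench above 0.22 rad).
It fails at once if the spare mount is disturbed by more than 15 mm (distance of spare_center from where it was at the start of the episode above 0.015 m).
It fails at once if the dropper bottle is disturbed by more than 15 mm (distance of dropper from where it was at the start of the episode above 0.015 m).
It also fails if it takes over 67 s, if anything falls off the work surface, if the arm or the gripper's body presses on something with over 40 N, if the wrist force passes 120 N, or if a joint passes its speed limit or range.

## Working session

There is one attempt and no reset: what is moved stays moved. The work goes in short steps, each a Python script; the robot and the scene stay as the last script left them, time stands still between calls to the robot, and variables do not carry over. Pictures are saved under pics/ and viewed, about 8 in all and at most 12, crops included, and the job is handed in when it is done.

```bash
ls; mkdir -p pics
python3 - <<'E'
from rig import *
import cv2,numpy as np
for n in("top","side"):
    p,d=camera(n); cv2.imwrite(f"pics/{n}0.png",p[:,:,::-1]); np.savez(f"{n}0.npz",p=p,d=d)
    c=camera_params(n); print(n,c["K"],c["position"],c["rotation"])
s=sense(); print(s["time_s"],s["tcp_rot"],s["wrist_force"])
E
```

```text
pics
top [[570.79906419   0.         324.15241822]
 [  0.         570.79906419 241.77703371]
 [  0.           0.           1.        ]] [0.5340547  0.08776492 0.98216792] [[-0.02087049 -0.99735311  0.06965051]
 [-0.99972553  0.02156026  0.00916619]
 [-0.01064361 -0.06944009 -0.99752934]]
side [[586.89190809   0.         316.78313357]
 [  0.         586.89190809 235.16952106]
 [  0.           0.           1.        ]] [ 0.23502946 -0.29497567  0.67665915] [[ 0.69803008 -0.53759484  0.47301775]
 [-0.71582664 -0.50671028  0.4804549 ]
 [-0.01860712 -0.67397068 -0.73852373]]
0.1 [[-8.34228570e-04  9.00516455e-01  4.34821134e-01]
 [ 1.59062218e-03  4.34821930e-01 -9.00515052e-01]
 [-9.99998387e-01 -5.95992459e-05 -1.79512232e-03]] [ 0.40529032  0.57629777 -0.4158638 ]
```

View pics/top0.png

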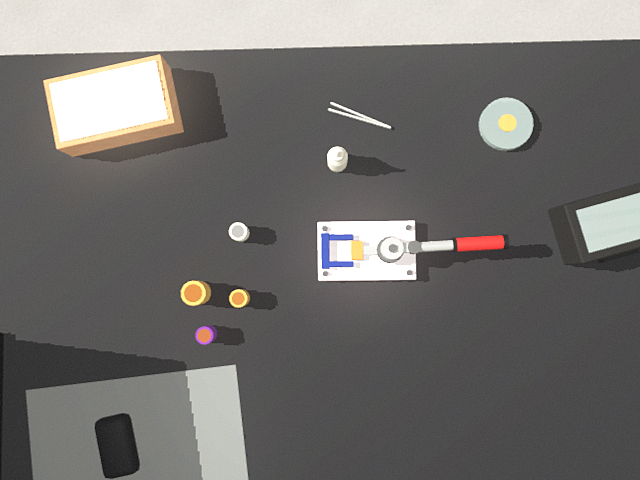

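View pics/side0.png

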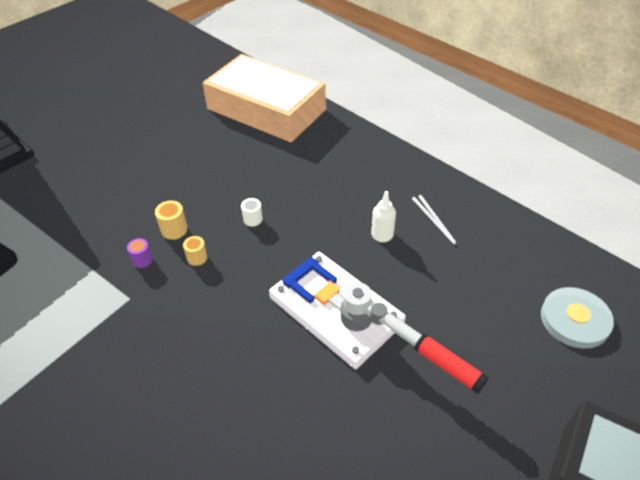

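The small brass mount is at top (239,298), with the larger brass (195,293) and purple (205,335) decoys beside it and the white spare at (238,232). The nest is at about (340,251), the jaw at (357,250), the screw at (392,249), the red grip at (481,243) and the dropper at (337,159). Clockwise moves the grip downward in the image, towards the robot.

```bash
cat > h.py <<'E'
import numpy as np,cv2
from rig import *
def ray(n,uv,z):
    c=camera_params(n);uv=np.atleast_2d(uv).astype(float)
    d=np.c_[uv,np.ones(len(uv))]@np.linalg.inv(c["K"]).T@np.array(c["rotation"]).T
    o=np.array(c["position"]);return o+d*((z-o[2])/d[:,2])[:,None]
def mask(p,lo,hi,box=None):
    h=cv2.cvtColor(p,cv2.COLOR_RGB2HSV);m=cv2.inRange(h,lo,hi)
    if box is not None:
        b=np.zeros_like(m);x0,y0,x1,y1=box;b[y0:y1,x0:x1]=1;m*=b
    return m
def big(m):
    c=max(cv2.findContours(m,cv2.RETR_EXTERNAL,cv2.CHAIN_APPROX_NONE)[0],key=cv2.contourArea);return c[:,0,:]
def deproj(n,m,d):
    v,u=np.nonzero((m>0)&(d>0));c=camera_params(n);K=c["K"];z=d[v,u]
    q=np.c_[(u-K[0,2])/K[0,0]*z,(v-K[1,2])/K[1,1]*z,z]
    return q@np.array(c["rotation"]).T+c["position"]
E
python3 - <<'E'
from h import *
np.set_printoptions(precision=4,suppress=True)
B={"top":dict(m=(222,282,256,316),w=(222,218,256,246),n=(310,215,372,285),g=(440,220,530,265)),
   "side":dict(m=(180,233,210,268),w=(238,195,268,230),n=(275,250,345,310),g=(400,320,500,400))}
for n in B:
    f=np.load(n+"0.npz");p,d=f["p"],f["d"];b=B[n]
    print("==",n)
    for nm,box,lo,hi in(("brass",b["m"],(8,120,90),(40,255,255)),("amber",b["m"],(5,150,90),(17,255,255)),("spare",b["w"],(0,0,150),(180,60,255)),
      ("blue",b["n"],(105,150,60),(130,255,255)),("jaw",b["n"],(8,150,120),(25,255,255)),("grip",b["g"],(0,150,100),(6,255,255))):
        m=mask(p,lo,hi,box)
        if not m.any(): print(nm,"none");continue
        q=deproj(n,m,d); zt=np.percentile(q[:,2],97)
        print(nm,m.astype(bool).sum(),"z5,50,97",np.percentile(q[:,2],[5,50,97]),end=" ")
        if nm in("blue","jaw","grip"):
            zz={"blue":.03,"jaw":.03,"grip":.064}[nm]
            if nm!="grip":
                k=q[abs(q[:,2]-zz)<.003]
            else: k=q
            r=cv2.minAreaRect(k[:,:2].astype(np.float32)*1000);print("rect",r,cv2.boxPoints(r).tolist())
        else:
            c,rad=cv2.minEnclosingCircle(big(m));mo=cv2.moments(m,True)
            cc=(mo["m10"]/mo["m00"],mo["m01"]/mo["m00"]);print("px",cc,c,rad,"ray36",ray(n,cc,.036),ray(n,c,.036), "top pts",np.median(q[q[:,2]>.034],0),np.ptp(q[q[:,2]>.034],0))
    v=np.load("top0.npz")
f=np.load("top0.npz");p,d=f["p"],f["d"];b=np.zeros(d.shape,np.uint8);b[225:275,370:412]=1
q=deproj("top",b,d);k=q[(q[:,2]>.07)];print("head",len(k),cv2.minEnclosingCircle(k[:,:2].astype(np.float32)*1000),np.percentile(k[:,2],[5,50,95]))
b[:]=0;b[215:287,310:422]=1;q=deproj("top",b,d);k=q[abs(q[:,2]-.02)<.004];r=cv2.minAreaRect(k[:,:2].astype(np.float32)*1000);print("plate",r,cv2.boxPoints(r).tolist())
E
```

```text
== top
brass 231 z5,50,97 [0.0007 0.0361 0.0396] px (238.96103896103895, 297.86147186147184) (237.6875, 298.0) 6.853760242462158 ray36 [[0.5102 0.2392 0.036 ]] [[0.5101 0.2413 0.036 ]] top pts [0.5101 0.2403 0.0368] [0.028  0.0285 0.0065]
amber 119 z5,50,97 [0.0345 0.0371 0.0397] px (237.5546218487395, 298.12605042016804) (237.60203552246094, 298.0918273925781) 6.121608734130859 ray36 [[0.5099 0.2415 0.036 ]] [[0.5099 0.2415 0.036 ]] top pts [0.5101 0.2414 0.0371] [0.0198 0.0187 0.0064]
spare 312 z5,50,97 [0.0009 0.0359 0.0392] px (238.32692307692307, 231.34935897435898) (238.4534912109375, 231.48837280273438) 10.559011459350586 ray36 [[0.6206 0.2391 0.036 ]] [[0.6204 0.2389 0.036 ]] top pts [0.6216 0.2395 0.0366] [0.0288 0.0289 0.0079]
blue 179 z5,50,97 [0.0272 0.03   0.0336] rect ((585.6146850585938, 75.40592956542969), (50.09901428222656, 55.37575912475586), 88.83987426757812) [[557.4253540039062, 50.922142028808594], [612.7897338867188, 49.80097198486328], [613.8040161132812, 99.88971710205078], [558.4396362304688, 101.0108871459961]]
jaw 5 z5,50,97 [0.0275 0.0298 0.0302] rect ((
[... 1887 characters left out ...]
39648438, 50.57075500488281]]
grip 1258 z5,50,97 [0.0615 0.072  0.0754] rect ((609.5808715820312, -140.95510864257812), (65.66372680664062, 92.48017883300781), 2.593207359313965) [[574.6905517578125, -96.24784088134766], [578.874755859375, -188.63330078125], [644.47119140625, -185.66238403320312], [640.2869873046875, -93.27691650390625]]
head 461 ((587.5357055664062, -19.090513229370117), 24.64518928527832) [0.0715 0.0761 0.0798]
plate ((586.2289428710938, 24.97614288330078), (165.053466796875, 100.22074890136719), 89.4749984741211) [[535.364501953125, -57.08797073364258], [635.5810546875, -58.006282806396484], [637.0933837890625, 107.04025268554688], [536.8768310546875, 107.95857238769531]]
```

Run:
```python
from h import *
np.set_printoptions(precision=4,suppress=True)
a=0.013
zx=np.array([np.cos(a),-np.sin(a),0]); xx=np.array([0,0,-1.]); R=np.c_[xx,np.cross(zx,xx),zx]
np.save("R.npy",R)
print(inverse_kinematics([.51,.2415,.2],R))
command_gripper(.06)
movep([.5097,.2417,.20],R)
print(move_l([.5097,.2417,.041],feed=.12,until_force=8))
command_gripper(.0,40)
s=sense();print(s["time_s"],s["position"],s["finger_gap"],s["wrist_force"])
move_l([.5097,.2417,.16],feed=.12)
s=sense();print(s["time_s"],s["finger_gap"],s["wrist_force"])
movep([.5857,.071,.16],R)
for n in("top","side"):
    p,d=camera(n); cv2.imwrite(f"pics/{n}1.png",p[:,:,::-1])
s=sense();print(s["time_s"],s["position"],s["finger_gap"],s["wrist_force"])
import subprocess
im=np.hstack([cv2.resize(cv2.imread("pics/top1.png")[180:300,270:430],None,fx=2.5,fy=2.5),cv2.resize(cv2.imread("pics/side1.png")[120:360,210:370],None,fx=1.25,fy=1.25)[:300]])
cv2.imwrite("pics/c1.png",im)
```

```text
[ 0.2774  0.5949 -1.1103  1.8198  0.5953  1.1091 -1.0598]
False
5.4083 [0.5101 0.2418 0.0416] 0.028463795235244692 [ 0.0158 -1.601   5.761 ]
6.55 0.0286630760470871 [ 0.077  -0.9049 -1.4381]
7.425 [0.585  0.0729 0.1601] 0.028362894264690488 [-0.1472  0.5739 -1.6562]
```

View pics/c1.png

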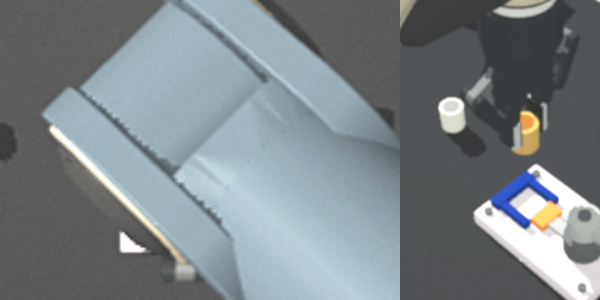

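The mount is held upright above the nest (side crop around (525,135)), and the nest is free below it.

Run:
```python
from h import *
np.set_printoptions(precision=4,suppress=True)
R=np.load("R.npy")
X,Y=.5856,.0695
move_l([X,Y,.10],feed=.1); sleep(.3)
s=sense();print(s["position"],s["wrist_force"])
print(move_l([X,Y,.0606],feed=.025,until_force=6))
s=sense();print(s["time_s"],s["position"],s["wrist_force"])
command_gripper(.05); 
s=sense();print(s["time_s"],s["position"],s["finger_gap"],s["wrist_force"])
move_l([X,Y,.20],feed=.15)
movep([.50,-.30,.25],R)
for n in("top","side"):
    p,d=camera(n); cv2.imwrite(f"pics/{n}2.png",p[:,:,::-1]);np.savez(n+"2.npz",p=p,d=d)
im=np.hstack([cv2.resize(cv2.imread("pics/top2.png")[200:300,300:430],(390,300)),cv2.resize(cv2.imread("pics/side2.png")[230:380,260:460],(400,300))])
cv2.imwrite("pics/c2.png",im)
print(sense()["time_s"])
```

```text
[0.5859 0.0695 0.1005] [ 0.3148 -0.2841 -1.946 ]
True
9.9083 [0.5856 0.0695 0.0617] [-0.8019 -1.3824  5.7602]
10.25 [0.5845 0.0688 0.0602] 0.04991046029030955 [0.0234 0.1556 0.2193]
12.8583
```

View pics/c2.png

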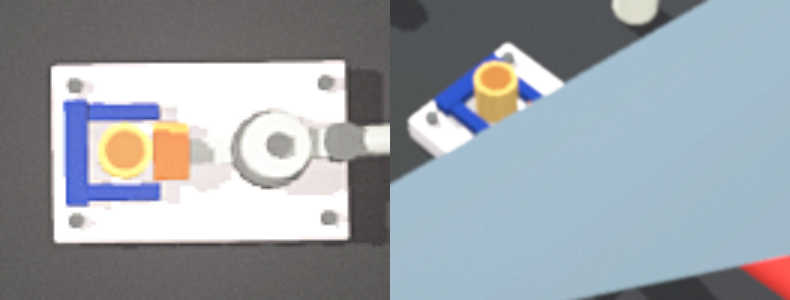

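The mount stands seated between the cheeks, stop and jaw (crop (125,151)); contact height agreed with the 20 mm floor. Next is the wrench: check the numbers and IK, then approach.

```bash
cat >> h.py <<'E'
S=np.array([.5846,-.014]); PSI0=np.arctan2(-.139,.0065)
def pose(th,gap,sg=1,z=.066):
    ps=PSI0-th; u=np.array([np.cos(ps),np.sin(ps)]); n=np.array([-np.sin(ps),np.cos(ps)])
    p=S+.140*u+n*(.022+gap); x=np.array([0,0,-1.]); y=sg*np.r_[n,0]
    return np.r_[p,z],np.c_[x,y,np.cross(x,y)],np.r_[n,0]
E
python3 - <<'E'
from h import *
np.set_printoptions(precision=4,suppress=True)
f=np.load("top2.npz");p,d=f["p"],f["d"]
m=mask(p,(5,150,90),(17,255,255),(330,238,350,262));mo=cv2.moments(m,True);c=(mo["m10"]/mo["m00"],mo["m01"]/mo["m00"])
print("amber",c,ray("top",c,.056),"head",ray("top",[(391,249)],.079))
m=mask(p,(0,150,100),(6,255,255),(440,220,530,265));r=cv2.minAreaRect(big(m).astype(np.float32));print("grip",r,ray("top",r[0],.064))
for sg in(1,-1):
    for th in(0,.5,1.0):
        P,R,n=pose(th,.01,sg); print(sg,th,P,inverse_kinematics(P,R))
P,R,n=pose(0,.03); P[2]=.2
command_gripper(0,60); movep(P,R); P[2]=.066; move_l(P,feed=.12,until_force=8); sleep(.3)
s=sense();print(P,s["position"],s["wrist_force"],s["finger_gap"],s["time_s"])
for n in("top","side"):
    p,d=camera(n); cv2.imwrite(f"pics/{n}3.png",p[:,:,::-1])
cv2.imwrite("pics/c3.png",np.hstack([cv2.imread("pics/top3.png")[150:350,330:550],cv2.imread("pics/side3.png")[200:400,260:520]]))
E
```

```text
Traceback (most recent call last):
ZeroDivisionError: float division by zero
```

Run:
```python
from h import *
np.set_printoptions(precision=4,suppress=True)
f=np.load("top2.npz");p,d=f["p"],f["d"]
print("amber",ray("top",(341.7,250.3),.056),"head",ray("top",[(391,249)],.079))
m=mask(p,(0,150,100),(6,255,255),(440,220,530,265))
if m.any(): r=cv2.minAreaRect(big(m).astype(np.float32));print("grip",r,ray("top",r[0],.064))
for sg in(1,-1):
    for th in(0,.5,1.0):
        P,R,n=pose(th,.01,sg); print(sg,th,P,inverse_kinematics(P,R))
P,R,n=pose(0,.03); P[2]=.2
command_gripper(0,60); movep(P,R); P[2]=.066; move_l(P,feed=.12,until_force=8); sleep(.3)
s=sense();print(P,s["position"],s["wrist_force"],s["finger_gap"],s["time_s"])
for n in("top","side"):
    p,d=camera(n); cv2.imwrite(f"pics/{n}3.png",p[:,:,::-1])
cv2.imwrite("pics/c3.png",np.hstack([cv2.imread("pics/top3.png")[150:350,330:550],cv2.imread("pics/side3.png")[200:400,260:520]]))
```

```text
amber [[0.5842 0.0681 0.056 ]] head [[ 0.5834 -0.0095  0.079 ]]
grip ((480.141845703125, 242.83990478515625), (13.853368759155273, 47.85158920288086), 86.53176879882812) [[ 0.591  -0.1545  0.064 ]]
1 0 [ 0.6231 -0.1524  0.066 ] [ 0.6103  0.7135 -0.6311  1.7438  0.5335  0.8623 -1.7855]
1 0.5 [ 0.5521 -0.1539  0.066 ] [ 0.6094  0.604  -0.5497  1.9144  0.4515  0.7477 -2.2233]
1 1.0 [ 0.489  -0.1212  0.066 ] [-0.2525  0.5025  0.5259  2.1229 -0.4297  0.6193 -1.9489]
-1 0 [ 0.6231 -0.1524  0.066 ] [ 0.9308  1.0451 -1.2655  1.7258  1.0662  1.2299  0.994 ]
-1 0.5 [ 0.5521 -0.1539  0.066 ] [ 0.9933  0.9059 -1.1888  1.8943  0.9782  1.0767  0.5036]
-1 1.0 [ 0.489  -0.1212  0.066 ] [ 0.9709  0.7517 -1.1032  2.0562  0.8813  0.9109 -0.017 ]
[ 0.6431 -0.1514  0.066 ] [ 0.6432 -0.1515  0.0664] [0.9241 0.4904 0.3654] -0.0003482668772100536 16.4167
```

View pics/c3.png

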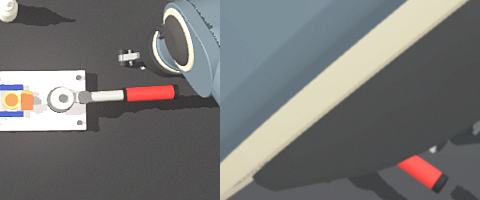

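The fingers are beyond the red grip on the +x side, clear of it. This wrist orientation runs out of joint 7 range later in the swing, so I'll use the half-turned one, which keeps smooth IK, and start pushing.

Run:
```python
from h import *
np.set_printoptions(precision=4,suppress=True)
P,R,n=pose(0,.03); P[2]=.2; move_l(P,feed=.2)
P,R,n=pose(0,.03,-1); P[2]=.2; movep(P,R); P[2]=.066; move_l(P,feed=.15,until_force=8); sleep(.3)
s=sense();F0=np.array(s["wrist_force"]);print(s["position"],F0,s["time_s"])
np.save("F0.npy",F0)
th=0;g=.03
# approach to contact then sweep; stop as soon as resistance exceeds 5 N
for g in np.arange(.026,-.001,-.004):
    P,R,n=pose(0,g,-1); move_l(P,R,feed=.05)
log=[]
while th<.95:
    th+=.025
    P,R,n=pose(th,0,-1); move_l(P,R,feed=.04); s=sense()
    f=float((np.array(s["wrist_force"])-F0)@n); log.append((round(th,3),round(f,2)))
    if f>5.5: break
print(log); print(s["time_s"],s["position"],P,s["joint_pos"])
```

```text
[ 0.6433 -0.1515  0.0667] [-1.1249  0.3104  0.1102] 21.0583
[(0.025, 2.18), (0.05, 3.4), (0.075, 2.19), (0.1, 3.16), (0.125, 2.92), (0.15, 2.47), (0.175, 2.29), (0.2, 3.19), (0.225, 2.39), (0.25, 3.37), (0.275, 3.63), (0.3, 3.41), (0.325, 3.19), (0.35, 2.35), (0.375, 2.29), (0.4, 2.79), (0.425, 4.16), (0.45, 3.37), (0.475, 3.45), (0.5, 3.31), (0.525, 3.81), (0.55, 9.74)]
28.35 [ 0.5389 -0.1484  0.0665] [ 0.5364 -0.1473  0.066 ] [ 1.0027  0.8846 -1.1887  1.9311  0.9753  1.051   0.4373]
```

Run:
```python
from h import *
np.set_printoptions(precision=4,suppress=True)
F0=np.load("F0.npy"); n0=pose(.55,0,-1)[2]; p0=pose(.55,0,-1)[0]
def rd():
    sleep(.12); fs=[];ps=[]
    for _ in range(3):
        s=sense();fs.append((np.array(s["wrist_force"])-F0)@n0);ps.append((np.array(s["position"])-p0)@-n0);sleep(.02)
    return np.mean(fs),np.mean(ps)*1000
log=[("s",)+tuple(np.round(rd(),2))]; start=None
for k in range(1,13):
    th=.55+.0075*k; P,R,n=pose(th,0,-1); move_l(P,R,feed=.02)
    f,x=rd(); log.append((round(th,4),round(f,2),round(x,2)))
    if f>12 and start is None: start=x
    if start is not None and x-start>4: break
for l in log: print(*l)
s=sense();print(s["time_s"],s["position"])
p,d=camera("top"); cv2.imwrite("pics/top4.png",p[:,:,::-1])
p,d=camera("side"); cv2.imwrite("pics/side4.png",p[:,:,::-1])
```

```text
s 9.41 -2.77
0.5575 10.98 -2.47
0.565 12.02 -2.17
0.5725 13.95 -1.84
0.58 14.48 -0.9
0.5875 14.55 0.11
0.595 14.67 1.14
0.6025 14.39 2.17
31.4333 [ 0.5341 -0.1469  0.0668]
```

The plateau at about 14.5 N started near x = -1.8 mm, so the joint has given about 0.038 rad so far. I'll go on to about 0.12 rad, hold, then ease back.

Run:
```python
from h import *
np.set_printoptions(precision=4,suppress=True)
F0=np.load("F0.npy"); n0=pose(.55,0,-1)[2]; p0=pose(.55,0,-1)[0]
def rd(w=.05):
    sleep(w);s=sense();return round(float((np.array(s["wrist_force"])-F0)@n0),2),round(float((np.array(s["position"])-p0)@-n0)*1000,2)
for th in np.arange(.61,.6651,.0075):
    P,R,n=pose(th,0,-1); move_l(P,R,feed=.02); f,x=rd(); print(round(th,4),f,x)
    if x>11.5 or f>20: break
print("hold",rd(.3))
for n in("top","side"):
    p,d=camera(n); cv2.imwrite(f"pics/{n}5.png",p[:,:,::-1])
b=th
while b>.46:
    b-=.012; P,R,n=pose(b,0,-1); move_l(P,R,feed=.02); f,x=rd(); print("back",round(b,4),f,x)
    if f<1 and x<-8: break
# clear away and up
P,R,n=pose(b,.03,-1); move_l(P,R,feed=.06); print(rd(.2))
P[2]=.25; move_l(P,feed=.2)
j=np.array(sense()["joint_pos"]); j[0]-=1.2; move_joints(j); sleep(.3)
s=sense();print(s["time_s"],s["position"],s["wrist_force"])
for n in("top","side"):
    p,d=camera(n); cv2.imwrite(f"pics/{n}6.png",p[:,:,::-1]);np.savez(n+"6.npz",p=p,d=d)
cv2.imwrite("pics/c6.png",np.hstack([cv2.resize(cv2.imread("pics/top6.png")[200:340,300:500],(400,280)),cv2.resize(cv2.imread("pics/side6.png")[240:380,260:460],(400,280))]))
```

```text
0.61 14.49 3.21
0.6175 13.98 4.23
0.625 14.06 5.25
0.6325 15.51 6.31
0.64 15.99 7.31
0.6475 15.23 8.36
0.655 14.08 9.39
0.6625 14.53 10.44
hold (14.72, 10.41)
back 0.6505 15.22 8.67
back 0.6385 14.68 7.06
back 0.6265 14.69 5.43
back 0.6145 14.96 3.77
back 0.6025 14.83 2.14
back 0.5905 11.81 1.59
back 0.5785 8.5 1.49
back 0.5665 7.03 1.39
back 0.5545 3.29 1.1
back 0.5425 1.31 -0.34
back 0.5305 0.4 -2.64
back 0.5185 -0.07 -4.43
back 0.5065 1.05 -6.12
back 0.4945 1.39 -7.76
back 0.4825 2.44 -9.43
back 0.4705 1.36 -11.07
back 0.4585 1.1 -12.73
(1.45, -42.22)
44.05 [0.3612 0.4769 0.2486] [-0.231  -0.2757  0.2295]
```

View pics/c6.png

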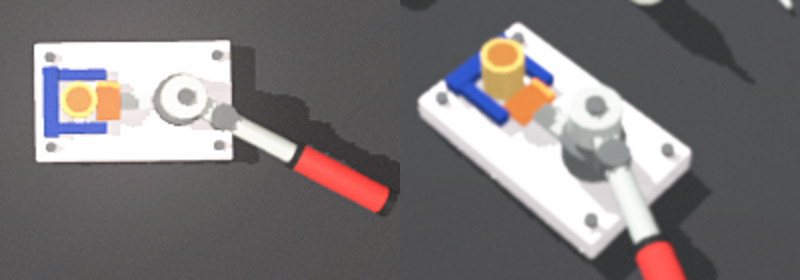

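Run:
```python
from h import *
np.set_printoptions(precision=4,suppress=True)
for n in("top","side"):
  for k in(0,2,4,5,6):
    p=cv2.imread(f"pics/{n}{k}.png")[:,:,::-1].copy()
    m=mask(p,(0,150,100),(6,255,255)); 
    if m.sum()<255*250: print(n,k,"hidden",m.sum()/255);continue
    c=big(m); r=cv2.minAreaRect(c.astype(np.float32)); 
    mm=np.zeros_like(m); cv2.drawContours(mm,[c.reshape(-1,1,2)],-1,1,-1); v,u=np.nonzero(mm)
    # axis from PCA of ray-cast pixels at handle height
    q=ray(n,np.c_[u,v],.064)[:,:2]; l=cv2.fitLine(q.astype(np.float32)*1000,cv2.DIST_L2,0,.01,.01).ravel()
    dv=l[:2]; dv=dv*np.sign(-dv[1]); w=(S*1000-l[2:]); print(n,k,len(u),"ctr",l[2:],"dist",np.hypot(*w),"ang",np.arctan2(dv[1],dv[0]),"ang from S",np.arctan2(-w[1],-w[0]),"miss",dv[0]*w[1]-dv[1]*w[0])
f=np.load("top6.npz");p,d=f["p"],f["d"]
for nm,lo,hi in(("jaw+mount",(5,120,90),(35,255,255)),("blue",(105,150,60),(130,255,255))):
    m=mask(p,lo,hi,(318,228,372,275));v,u=np.nonzero(m);print(nm,u.min(),u.max(),v.min(),v.max())
big4=cv2.resize(p[225:275,310:430],None,fx=6.6,fy=6.6,interpolation=cv2.INTER_CUBIC)
side=np.load("side6.npz")["p"][250:330,270:390]
cv2.imwrite("pics/c7.png",cv2.resize(side,None,fx=6,fy=6,interpolation=cv2.INTER_CUBIC)[:,:,::-1]); cv2.imwrite("pics/c8.png",big4[:,:,::-1])
cv2.imwrite("pics/c9.png",cv2.imread("pics/top5.png")[150:350,300:560])
```

```text
top 0 654 ctr [ 591.1589 -154.4603] dist 140.61337894207136 ang -1.5314869 ang from S -1.5241346557313962 miss -1.0338100490748499
top 2 656 ctr [ 591.0878 -154.2858] dist 140.43575148570568 ang -1.5295967 ang from S -1.5245824645442672 miss -0.7041729117120896
top 4 447 ctr [ 519.6398 -126.6778] dist 130.0619934959916 ang -2.239181 ang from S -2.0937669390347433 miss -18.846255532436025
top 5 450 ctr [ 513.3021 -122.9355] dist 130.19350034797384 ang -2.303811 ang from S -2.1503260901877956 miss -19.904356797419204
top 6 658 ctr [ 516.7857 -136.517 ] dist 140.0328163711815 ang -2.0730443 ang from S -2.076329855563003 miss 0.46009554081722115
side 0 1258 ctr [ 589.974  -149.7458] dist 135.85210649271482 ang -1.5434422 ang from S -1.5312282869570097 miss -1.6592514175396271
side 2 665 ctr [ 589.5113 -167.3819] dist 153.46055240908345 ang -1.3386111 ang from S -1.5387872521743187 miss 30.514395470313662
side 4 864 ctr [ 520.1162 -122.157 ] dist 125.92098792160174 ang -2.2281518 ang from S -2.1084210289448393 miss -15.040614832723605
side 5 356 ctr [ 518.5742 -106.2385] dist 113.43433940350614 ang -2.3577864 ang from S -2.192058154336345 miss -18.713329086350846
side 6 1237 ctr [ 518.0959 -130.893 ] dist 134.48708272636807 ang -2.087232 ang from S -2.0880579581748093 miss 0.11109274978809935
jaw+mount 333 359 241 259
blue 321 352 234 267
```

View pics/c8.png

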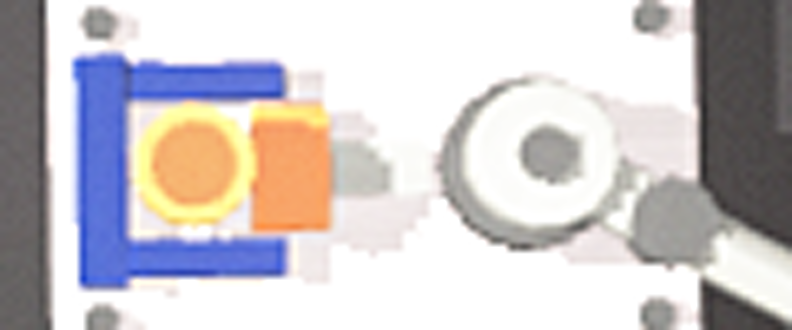

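Jaw face to stop face measures about 123 px in the crop, or 31.1 mm against 31 mm when closed. The mount is upright and centred between the cheeks, and the handle line now passes within about 0.5 mm of the screw axis, so the joint looks reset. The arm is clear, so I'm handing in.

Run:
```python
from h import *
s=sense();print(s["time_s"],s["wrist_force"],s["qd"])
finish_job()
```

```text
44.15 [ 0.03266693  0.27573187 -0.64933041] [-9.67424353e-04 -7.62795420e-05 -1.16241816e-03 -6.06767026e-04
 -8.16384102e-05 -1.86352353e-03 -1.37276856e-03]
the job is handed in; nothing more can be done
```

I put the small brass mount in the nest and let go. I then pushed the wrench clockwise past its click with closed fingers, eased it back, and handed the job in at 44 s of the 67 s allowed. No verdict is reported.

- **Mount:** it touched down 20 mm higher than on the table, so it sits flat on the nest floor. The last picture shows it upright between the cheeks, about 1 mm or less off centre.
- **Jaw:** the gap between jaw and stop measured 31.1 mm, against 31 mm when closed.
- **Click:** the push levelled off at about 14.5 N. The give was about 0.08 rad counted from where the force dropped on the way back, or about 0.12 rad counted from where it levelled off on the way out. These two disagree, by about 4 mm of grip travel; I think the screw tightened a little more under load. Both are between 0.06 and 0.22 rad.
- **Reset:** the push fell to about zero as I eased back. The handle line then passed about 0.5 mm from my estimated screw axis in the top view, and 0.1 mm in the side view. My estimate of that axis is only good to 2–4 mm: the grip and the wrench head put it about 4 mm apart. So the force drop is the stronger evidence.
- **Other items:** no move of mine went near the spare mount or the dropper bottle, but I did not re-measure where they stand afterwards. At hand-in the arm was still, clear of everything, with a wrist force under 1 N.

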